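Load a chamber slide and index the imager carriage

ROBOT

A 7-joint arm with a two-finger parallel gripper is mounted at the origin on the work surface. World frame = base frame: x ahead of the robot, y to its left, z up, the work surface at z = 0. Lengths are in m, angles in rad, forces in N, time in s.
With the tool pointing down it reaches from about 0.425 to 0.875 m from the base axis. Payload 4.7 kg.
Tool frame: the origin (TCP) lies between the finger pads; the fingertips stand 19 mm ahead of it and the grasp point (between the pads) is the TCP (ctrl.tip_extent is the distance from the TCP to the fingertips, in m); z points along the fingers, y is the line along which they close (so a half turn about z gives the same grasp; the last joint's range is limited). The gripper opens to 87 mm and grips with 3 to 60 N. Pads are 19 mm wide; open, the fingers measure 117 mm over their backs; the gripper's body (75 mm by 190 mm) begins 51 mm behind the grasp point.
Start: joints at [-1.124, 0.321, -0.07, 1.45, 0.023, 1.371, -0.057], TCP at [0.273, 0.59, 0.242] pointing down, gripper open.
Joint ranges: [-2.86, 2.86], [-0.3, 2.09], [-1.38, 1.24], [0.06, 2.45], [-1.56, 4.7], [0.09, 2.05], [-2.69, 2.69]. Speed limits (rad/s): [2.57, 2.57, 3.14, 3.14, 3.14, 3.14, 3.14].

INTERFACE

Orientations are given as a rotation vector (axis times angle).
In Python, from bench import ctrl gives the robot as it stands.
- The arm moves only by the shell command python3 -m crank 'ROWS' [OPENING] [FORCE]. ROWS is JSON, a list of rows, each an object of numbers: "tx", "ty", "tz": the shift along the tool's x, y, z in mm; "turn": the turn about the tool's z in units of 5 degrees (1.0 is 5 degrees). In form: [{"tx": .., "ty": .., "tz": .., "turn": ..}, ...]. A call has 1 to 5 rows; each row is the pose to reach, as a shift and turn from the pose commanded when the call began, along the tool's axes at that moment; what a row does not reach only later rows make up. A row lasts 1/8 s, in which the tool goes at most 62.5 mm and 10.7 degrees, less where a joint would pass 70% of its speed; a pose out of reach is approached as far as the arm can. A call with a gripper value outside its range is refused whole. OPENING is the finger opening in mm, from 0 to 87, set as the call begins (- or left out, the last holds). The fingers move at their own pace and stop on an object; FORCE is the grip in N (left out, the last holds). Time passes only in rows, so rows that repeat a pose let the fingers close. It gives the time, the measured TCP pose, the force, the opening and the grip force at its end, in the units of the state.
- ctrl.get_state(): the state, without advancing time (a new reading comes with each control period).
- ctrl.get_image(name): name is "scene" or "top" or "wrist"; returns (picture, depth): 420x560x3 uint8, red, green, blue; 420x560 float32, m along the optical axis (not along the pixel's ray), 0 where there is no reading.
- ctrl.camera_model(name): a dict with "intrinsics" (3x3 intrinsics, pixels), "dist_coeffs" ([k1, k2, p1, p2, k3] as OpenCV has them; the pictures are not rectified), "origin" and "orientation" of the camera in the world. Camera axes: x right, y down, z forward; pixel columns grow to the right and rows downward; lengths in m; the calibration is good to about 2 mm. A picture is of the moment at which its call begins: read the wrist's pose just before it. camera_model takes no time and is no camera call; for the wrist camera it gives the pose at the moment of the call.
- ctrl.close_job(): hands the job in; it is judged then, once.
Trained networks look in the newest picture that a camera, given by its name, has taken for a name from the list of things; names that differ only in an ending like _2 or _b are one class to them, and where a whole thing is asked for, a point or a joint stands for the part that bears it (a point fixed in the world has none). Each returns a list of dicts, best first, with "confidence" (0 to 1); they miss things now and then, are a little off and sometimes report something else, mostly with a low value. They report only what shows in the picture. A call takes as long as a camera call.
- ctrl.recognise(camera, query): "xyz" ([x, y, z] in m, in world coordinates, good to about 4 mm: the middle of the surface that is visible of it).
- ctrl.mark_of(camera, query): "xyz" ([x, y, z] in m, in world coordinates, good to about 4 mm: a listed point, or the origin of a listed thing).
The state is a dict: "time": time; "joint_positions": joint angles; "qd": joint speeds; "joint_torque": joint torques, N m; "position": TCP position; "tool_rot": TCP orientation; "ft_force": force on the tool from outside, world axes, zero at the start; "torque": the same for the moment, N m; "grip_width": opening from 0.0 (shut) to 1.0 (fully open); "grip_force": force on a finger pad.
Only numpy, scipy, OpenCV 4.12 (cv2) and the standard library are available. Lean on these libraries where they do the work, as an engineer would, in place of code of your own. Each camera call takes 0.05 s, during which the arm holds its last target. There are 200 camera calls.

TASK

Lay the chamber slide (the one with the raised block of wells) flat in the recess of the imager's carriage, its bare tab towards the carriage's push plate. Then push the carriage along its rail, in under the amber light shield, until it clicks into the imaging station's detent, and leave it there without bumping the imager head or disturbing the other things on the bench.

Things in the scene. Friction and masses are not known exactly. Their poses are not given: they have to be found in the camera images.
- rail: Fixed slide imager: grey base plate 120 x 410 x 6 mm on the bench carrying a rail. Origin: on the bench, on the rail's centre line. The rail runs along its own y; -y is the way in, towards the imager head. Base plate from y -250 to +160 mm.
- head: White imager head fixed over the rail's -y end; origin and axes as rail, x -55 to +55 mm. Column y -250 to -172 mm; housing y -250 to -50, 84 to 200 mm above the bench. An amber light shield (x -60 to +60, 76 to 84 mm above the bench) reaches out to y = 0; a black lens 40 mm across hangs over the station down to 60 mm. Open below the shield at +x and -x.
- shield_edge (a point): Middle of the lower outer edge of the amber shield, 76 mm above the bench (own y = 0 of rail).
- carriage (a joint): Travel (m) of the aluminium carriage along the rail's -y: 0 = outer end stop (loading end), 0.150 = centred in the imaging station's detent, 0.185 = inner end stop. Starts at 0 to 0.03. Sliding friction about 0.5 N; from 0.139 on a sprung ball adds 4 to 5 N to climb, then drops in and centres the carriage; pushing as hard again drives it out the far side.
- recess (a point): Centre of the carriage's recess floor, 20 mm above the bench; axes as rail. Recess 31 mm (x) by 82 mm (y); walls 4 mm thick, 5 mm high, with a 44 mm finger gap in the middle of each long wall. Carriage deck 72 (x) x 110 (y) mm, its top level with the recess floor.
- push (a point): Point in the middle of the outer (+y) face of the carriage's upright push plate, 34 mm above the bench. The plate is 48 mm wide (x), 6 mm thick, its top 44 mm and its foot 13 mm above the bench. At the station this face lies 12 mm in under the shield's edge.
- station (a point): Where the centre of the recess floor lies when the carriage is at the imaging station; a thin dark steel post, 26 mm high, stands at the rail's +x side level with it, and a small dark pointer on the carriage's +x edge lines up with it.
- chamber_slide: Loose chamber slide, 25 (x) x 76 (y) mm: a 4 mm glass plate with a grey block of eight wells, 56 mm long, on it (total height 14 mm, block from y -38 to +18 mm); the last 20 mm at +y is the bare tab with a paper patch. Origin: centre of the underside; y along its length towards the tab, z up.
- tab (a point): Middle of the chamber slide's bare tab, on top, 28 mm from the slide's centre along +y.
- plain_slide: Loose plain thick glass slide, 26 x 76 x 5 mm, without wells: leave it alone. Origin: centre of the underside, y along its length.
- reagent: Bystander: label bottle 68 mm across, 130 mm high; origin under its centre.
- beaker: Bystander: glass beaker 72 mm across, 90 mm high; origin under its centre.
- spatula: Bystander: flat steel weighing spatula, 160 mm long, 18 mm wide, 6 mm thick, lying along its own x.
- dishes: Bystander: stack of closed dishes, 88 mm across, 30 mm high.
- marker: Bystander: black marker pen 132 mm long, 12 mm thick, lying along its own x.
- small_bottle: Bystander: amber bottle 44 mm across, 85 mm high.

How it is judged:
By the outcome, as a careful person would: the job done as asked, in the order asked, and still so for the second after the job is handed in, with the robot touching nothing.
It also fails if it takes over 64 s, if anything falls off the work surface, if the arm or the gripper's body presses on something with over 40 N, if the wrist force passes 120 N, or if a joint passes its speed limit or range.

## Working session

There is one attempt and no reset: what is moved stays moved. The work goes in short steps, Python scripts to look and compute and a shell command to move; the robot and the scene stay as the last step left them, time stands still between calls to the robot, and variables do not carry over. Pictures are saved under pics/ and viewed, at most 10 in all, crops included, and the job is handed in when it is done.

```bash
mkdir -p pics; ls
cat > h.py <<'E'
import numpy as np,cv2
from bench import ctrl
from scipy.spatial.transform import Rotation as R
def snap(n,f):
    p,d=ctrl.get_image(n); cv2.imwrite(f'pics/{f}.png',p[:,:,::-1]); return p,d
def cam(n):
    m=ctrl.camera_model(n); o=np.array(m['orientation'])
    Rm=R.from_rotvec(o).as_matrix() if o.size==3 else (o if o.shape==(3,3) else None)
    return np.array(m['intrinsics']),np.array(m['dist_coeffs']),np.array(m['origin']),Rm
def px2w(n,uv,z=None,depth=None,c=None):
    K,D,t,Rm=c or cam(n); uv=np.array(uv,float).reshape(-1,1,2)
    r=np.c_[cv2.undistortPoints(uv,K,D).reshape(-1,2),np.ones(len(uv))]
    if z is not None:
        w=r@Rm.T; return t+w*((z-t[2])/w[:,2])[:,None]
    dd=np.array([depth[int(v),int(u)] for u,v in uv.reshape(-1,2)])
    return t+(r*dd[:,None])@Rm.T
def tool():
    s=ctrl.get_state(); return np.array(s['position']),R.from_rotvec(s['tool_rot'])
E
python3 - <<'E'
from h import *
for n in('scene','top'):
    snap(n,n+'0')
    for q in ['chamber_slide','tab','recess','push','station','shield_edge','rail','plain_slide','reagent','beaker','spatula','dishes','marker','small_bottle']:
        print(n,q,[(np.round(a['xyz'],3).tolist(),round(a['confidence'],2)) for a in ctrl.mark_of(n,q)[:2]])
print(ctrl.get_state()); print(ctrl.camera_model('top'))
E
```

```text
pics
scene chamber_slide [([0.615, 0.259, 0.0], 0.52)]
scene tab [([0.626, 0.282, 0.002], 0.57)]
scene recess [([0.579, -0.006, 0.018], 0.62)]
scene push [([0.586, 0.051, 0.032], 0.67)]
scene station [([0.573, -0.13, 0.017], 0.77), ([0.467, 0.327, -0.002], 0.57)]
scene shield_edge [([0.577, -0.066, 0.078], 0.93)]
scene rail [([0.573, -0.064, -0.0], 0.84)]
scene plain_slide [([0.468, 0.327, -0.002], 0.69), ([0.339, -0.371, 0.003], 0.27)]
scene reagent [([0.775, 0.195, -0.0], 0.9)]
scene beaker [([0.71, 0.336, 0.003], 0.77), ([0.574, -0.064, 0.001], 0.7)]
scene spatula [([0.775, -0.126, 0.001], 0.55)]
scene dishes [([0.471, 0.328, 0.0], 0.66), ([0.406, 0.536, -0.003], 0.6)]
scene marker [([0.337, -0.368, 0.0], 0.63), ([0.617, 0.257, -0.0], 0.53)]
scene small_bottle [([0.36, -0.5, -0.002], 0.65), ([0.625, 0.284, 0.002], 0.54)]
top chamber_slide [([0.619, 0.262, 0.002], 0.82)]
top tab [([0.629, 0.286, 0.006], 0.53), ([0.573, -0.061, 0.073], 0.15)]
top recess [([0.575, -0.062, 0.074], 0.73), ([0.4, 0.531, 0.001], 0.73)]
top push [([0.581, 0.055, 0.036], 0.88), ([0.775, 0.197, 0.001], 0.67
[... 927 characters left out ...]
5542776e-02,  2.35486885e-05]), 'position': array([0.27265805, 0.59007576, 0.24158949]), 'tool_rot': array([6.74503082e-01, 3.06823762e+00, 8.93695404e-05]), 'ft_force': array([-0.97041327,  0.37315392, -0.8547781 ]), 'torque': array([ 0.01690662,  0.01092987, -0.0369937 ]), 'grip_force': 0.0, 'grip_width': 0.9994436634035632}
{'intrinsics': array([[485.74515639,   0.        , 283.71931316],
       [  0.        , 485.74515639, 214.81466591],
       [  0.        ,   0.        ,   1.        ]]), 'dist_coeffs': array([0.02448782, 0.        , 0.        , 0.        , 0.        ]), 'origin': array([0.32922468, 0.03177958, 1.35363536]), 'orientation': array([-2.12420203,  2.14506195, -0.19880096])}
```

View pics/top0.png

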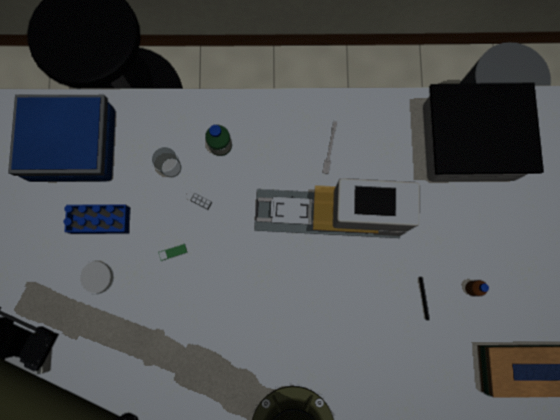

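View pics/scene0.png

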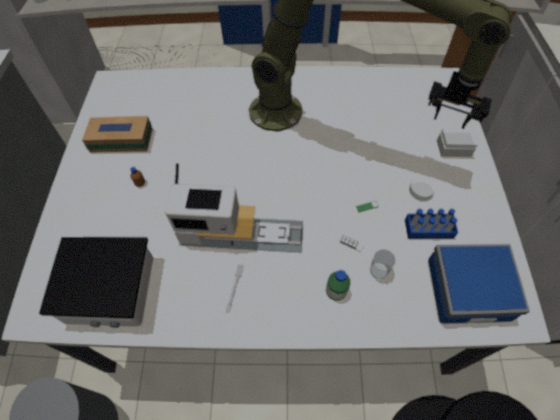

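The top view shows the chamber slide near (201,201), the plain slide at (173,252), the carriage at (290,210) and the head to its right. In the scene view the slide is at (350,242), with the beaker and reagent well clear of it. Next I work out the move to a pose above the slide.

```bash
cat >> h.py <<'E'
def go(target,yaxis=None):
    """shift in tool axes (mm) and turn (units of 5deg) bringing tool y (mod 180) along world-xy yaxis"""
    p,r=tool(); d=r.inv().apply(np.array(target)-p)*1000
    out=f'tx {d[0]:.1f} ty {d[1]:.1f} tz {d[2]:.1f}'
    if yaxis is not None:
        v=r.inv().apply([yaxis[0],yaxis[1],0]); a=np.degrees(np.arctan2(-v[0],v[1])); a=(a+90)%180-90
        out+=f' turn {a/5:.2f} (alt {(a-np.sign(a)*180)/5:.2f})'
    print(out,'q',np.round(ctrl.get_state()['joint_positions'],2))
E
python3 - <<'E'
from h import *
p,r=tool(); K,D,t,Rm=cam('wrist')
print(r.as_matrix().round(3)); print('cam in tool',r.inv().apply(t-p).round(3),(r.inv().as_matrix()@Rm).round(2))
go([.617,.26,.242],[.9,-.45])
E
```

```text
[[-0.908  0.419  0.   ]
 [ 0.419  0.908  0.   ]
 [-0.     0.    -1.   ]]
cam in tool [ 0.086  0.001 -0.143] [[ 0.   -0.95 -0.31]
 [ 1.    0.    0.  ]
 [ 0.   -0.31  0.95]]
tx -451.0 ty -155.2 tz -0.4 turn -17.65 (alt 18.35) q [-1.12  0.32 -0.07  1.45  0.02  1.37 -0.06]
```

```bash
python3 -m crank '[{"tx":-55,"ty":-19,"turn":-2},{"tx":-111,"ty":-38,"turn":-4},{"tx":-166,"ty":-57,"turn":-6},{"tx":-222,"ty":-76,"turn":-8},{"tx":-277,"ty":-95,"turn":-10}]' 60
python3 - <<'E'
from h import *
go([.617,.26,.242],[.9,-.45])
E
```

```text
tx -451.0 ty -155.2 tz -0.4 turn -17.65 (alt 18.35) q [-1.12  0.32 -0.07  1.45  0.02  1.37 -0.06]$[0]: bad value
```

```bash
python3 -m crank '[{"tx":-55,"ty":-19,"tz":0,"turn":-2},{"tx":-111,"ty":-38,"tz":0,"turn":-4},{"tx":-166,"ty":-57,"tz":0,"turn":-6},{"tx":-222,"ty":-76,"tz":0,"turn":-8},{"tx":-277,"ty":-95,"tz":0,"turn":-10}]' 60
python3 - <<'E'
from h import *
go([.617,.26,.242],[.9,-.45])
E
```

```text
time: 2.12
position: [0.4856, 0.3862, 0.2419]
tool_rot: [-0.694, 3.063, 0.001]
ft_force: [1.2, 0.3, -0.6]
grip_width: 0.697
grip_force: 0.0
tx -64.2 ty -170.5 tz -0.1 turn -7.58 (alt 28.42) q [-0.7   0.26 -0.01  1.53  0.    1.35  1.3 ]
```

```bash
python3 -m crank '[{"tx":-20,"ty":-50,"tz":0,"turn":-2},{"tx":-40,"ty":-100,"tz":0,"turn":-4},{"tx":-60,"ty":-150,"tz":0,"turn":-6},{"tx":-64,"ty":-170,"tz":0,"turn":-7.6},{"tx":-64,"ty":-170,"tz":0,"turn":-7.6}]'
python3 - <<'E'
from h import *
p,d=ctrl.get_image('wrist'); c=cam('wrist'); print(d[::60,::80].round(2))
cv2.imwrite('pics/w1.png',p[:,:,::-1]); np.save('w1.npy',d)
for q in('chamber_slide','tab'): print(q,[(np.round(a['xyz'],4).tolist(),round(a['confidence'],2)) for a in ctrl.mark_of('wrist',q)[:2]])
np.savez('w1c.npz',K=c[0],D=c[1],t=c[2],R=c[3]); print(tool()[0])
E
```

```text
time: 2.75
position: [0.6158, 0.2586, 0.2413]
tool_rot: [1.638, -2.68, 0.001]
ft_force: [-0.3, 0.6, 0.3]
grip_width: 0.686
grip_force: 0.0
[[0.32 0.32 0.32 0.31 0.33 0.33 0.32]
 [0.34 0.35 0.35 0.35 0.35 0.35 0.34]
 [0.37 0.37 0.37 0.37 0.37 0.37 0.37]
 [0.95 0.39 0.37 0.39 0.39 0.39 0.39]
 [0.87 0.42 0.42 0.42 0.42 0.42 0.42]
 [0.08 0.08 0.09 0.09 0.09 0.08 0.08]
 [0.06 0.07 0.07 0.08 0.08 0.07 0.07]]
chamber_slide [([0.6152, 0.2597, 0.001], 0.92)]
tab [([0.6325, 0.2841, 0.0022], 0.72), ([0.7051, 0.3402, -0.0022], 0.42)]
[0.61336785 0.26319516 0.24163397]
```

View pics/w1.png

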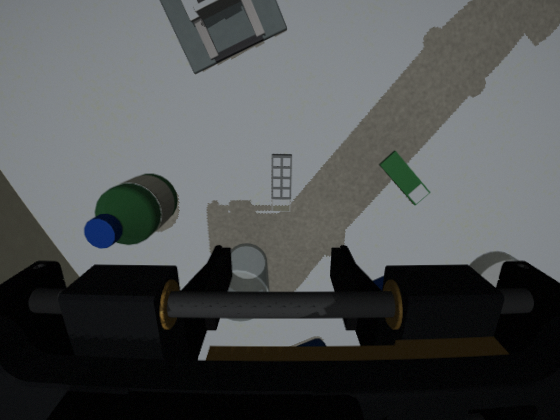

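The wrist view shows the well block at columns 272–292, rows 154–199. The tab lies below it, towards the beaker, and the slide is nearly aligned with the tool. The depth data should give its exact pose.

Run:
```python
from h import *
d=np.load('w1.npy'); f=np.load('w1c.npz'); c=(f['K'],f['D'],f['t'],f['R'])
vv,uu=np.mgrid[140:222,255:312]; uv=np.c_[uu.ravel(),vv.ravel()]
P=px2w('wrist',uv,depth=d,c=c); z=P[:,2]; print(np.percentile(z,[5,50,90,97]))
m=(z>np.median(z)+.008); 
rc=cv2.minAreaRect((P[m,:2]*1000).astype(np.float32)); print(m.sum(),rc,cv2.boxPoints(rc))
im=cv2.imread('pics/w1.png')[135:225,240:330]; cv2.imwrite('pics/w1c.png',cv2.resize(im,None,fx=6,fy=6,interpolation=cv2.INTER_NEAREST))
```

```text
[-0.00078596  0.0007348   0.0146213   0.01552574]
912 ((597.9020385742188, 233.28778076171875), (102.85856628417969, 24.902177810668945), 62.583980560302734) [[563.1689  193.36777]
 [585.27423 181.90161]
 [632.6352  273.2078 ]
 [610.52985 284.67395]]
```

View pics/w1c.png

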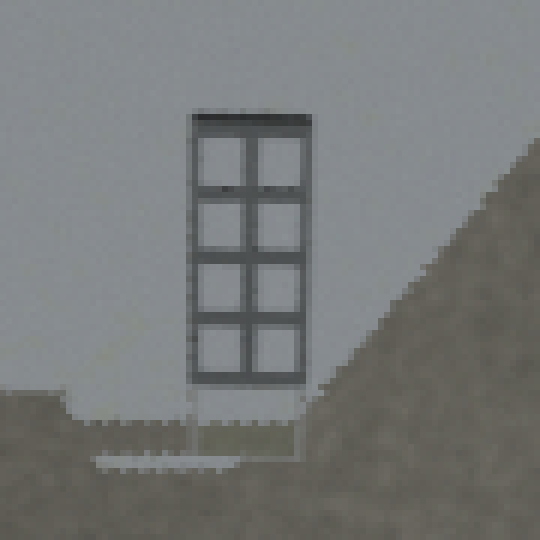

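Run:
```python
from h import *
f=np.load('w1c.npz'); c=(f['K'],f['D'],f['t'],f['R'])
uv=np.array([[190,114],[312,114],[307,384],[187,384]])/6+[240,135]-.5
for z in(.014,):
    P=px2w('wrist',uv,z=z,c=c)[:,:2]; print(P.round(4), np.linalg.norm(P-np.roll(P,-1,0),axis=1).round(4))
T=px2w('wrist',np.array([[190,460],[303,460]])/6+[240,135]-.5,z=.004,c=c)[:,:2]; print(T.round(4))
far=(P[0]+P[1])/2; near=(P[2]+P[3])/2; u=near-far; u/=np.linalg.norm(u); e=(T[0]+T[1])/2
print('u',u,np.degrees(np.arctan2(u[1],u[0])),'centre est',far+u*.038,near+u*.010-u*.028, e-u*.038,'len',(e-far)@u)
ctr=far*.5+(e)*.5; print(ctr)
go([*ctr,.2],[u[1],-u[0]])
```

```text
[[0.6061 0.2228]
 [0.5838 0.2342]
 [0.6103 0.2851]
 [0.6332 0.2734]] [0.025  0.0574 0.0257 0.0574]
[[0.6423 0.2916]
 [0.6199 0.3031]]
u [0.46649142 0.88452572] 62.19321272086996 centre est [0.61270512 0.26210408] [0.61335385 0.26333415] [0.61335316 0.26373084] len 0.0777412139326451
[0.61302914 0.26291746]
tx 0.4 ty 0.1 tz 41.6 turn 0.21 (alt -35.79) q [-0.44  0.36 -0.    1.4  -0.    1.38  2.23]
```

Run:
```python
from h import *
u=np.array([.011,.183]);u/=np.linalg.norm(u)
go([.58,.0,.242],[-u[1],u[0]])
```

```text
tx 250.0 ty -88.8 tz -0.7 turn -4.67 (alt 31.33) q [-0.44  0.36 -0.    1.4  -0.    1.38  2.23]
```

```bash
python3 -m crank '[{"tx":50,"ty":-18,"tz":0,"turn":2.1},{"tx":100,"ty":-36,"tz":0,"turn":4.2},{"tx":150,"ty":-54,"tz":0,"turn":6.3},{"tx":200,"ty":-72,"tz":0,"turn":8.4},{"tx":250,"ty":-89,"tz":0,"turn":10.5}]'
python3 -m crank '[{"tx":0,"ty":0,"tz":0,"turn":2.1},{"tx":0,"ty":0,"tz":0,"turn":4.2},{"tx":0,"ty":0,"tz":0,"turn":6.3},{"tx":0,"ty":0,"tz":0,"turn":8.4},{"tx":0,"ty":0,"tz":0,"turn":10.5}]'
python3 -m crank '[{"tx":0,"ty":0,"tz":0,"turn":2.1},{"tx":0,"ty":0,"tz":0,"turn":4.2},{"tx":0,"ty":0,"tz":0,"turn":6.3},{"tx":0,"ty":0,"tz":0,"turn":8.4},{"tx":0,"ty":0,"tz":0,"turn":10.3}]'
python3 - <<'E'
from h import *
u=np.array([.011,.183]);u/=np.linalg.norm(u)
go([.58,.0,.242],[-u[1],u[0]])
p,d=ctrl.get_image('wrist'); c=cam('wrist')
cv2.imwrite('pics/w2.png',p[:,:,::-1]); np.save('w2.npy',d); np.savez('w2c.npz',K=c[0],D=c[1],t=c[2],R=c[3])
for q in('recess','push','shield_edge'): print(q,[(np.round(a['xyz'],4).tolist(),round(a['confidence'],2)) for a in ctrl.mark_of('wrist',q)[:2]])
E
```

```text
time: 3.52
position: [0.5807, -0.0014, 0.242]
tool_rot: [-0.287, 3.128, 0.001]
ft_force: [0.2, 0.3, 0.6]
grip_width: 0.687
grip_force: 0.0
time: 4.15
position: [0.581, 0.0004, 0.2418]
tool_rot: [-1.127, -2.933, -0.002]
ft_force: [-0.1, -0.1, -0.6]
grip_width: 0.689
grip_force: 0.0
time: 4.78
position: [0.581, 0.0004, 0.2418]
tool_rot: [-2.288, -2.152, -0.001]
ft_force: [-0.7, -0.4, 0.3]
grip_width: 0.686
grip_force: 0.0
tx -0.4 ty -0.9 tz -0.2 turn -0.01 (alt 35.99) q [-0.38  0.18  0.38  1.64 -0.07  1.34 -0.05]
recess [([0.5831, -0.0034, 0.0213], 0.9)]
push [([0.5834, 0.0535, 0.0365], 0.74)]
shield_edge [([0.5792, -0.0627, 0.0795], 0.95)]
```

View pics/w2.png

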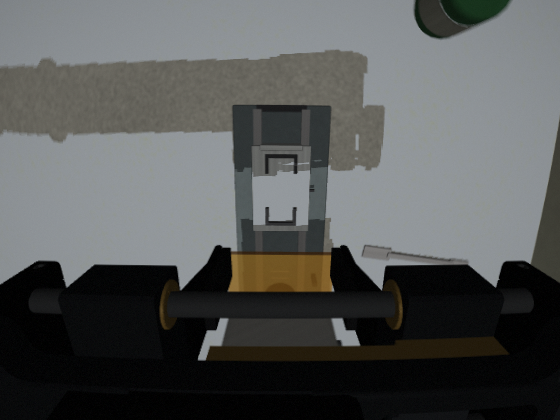

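The wrist view shows the base plate's outer edge at row 105 (columns 233–331), the recess brackets around (281,189), the push plate near row 150 and the shield edge at row 252. A crop should sharpen these.

Run:
```python
from h import *
im=cv2.imread('pics/w2.png')[98:258,225:340]; cv2.imwrite('pics/w2c.png',cv2.resize(im,None,fx=5,fy=3.75,interpolation=cv2.INTER_NEAREST))
d=np.load('w2.npy'); f=np.load('w2c.npz'); c=(f['K'],f['D'],f['t'],f['R'])
for v in range(104,256,6):
    print(v,px2w('wrist',[[281,v]],depth=d,c=c)[0].round(4),px2w('wrist',[[257,v]],depth=d,c=c)[0].round(4))
```

```text
104 [ 0.5869  0.0996 -0.001 ] [ 0.5576  0.1016 -0.0009]
110 [0.5865 0.0923 0.0105] [0.558  0.0942 0.0129]
116 [0.586  0.0854 0.007 ] [0.5573 0.0873 0.0119]
122 [0.5855 0.0783 0.0053] [0.5568 0.0804 0.013 ]
128 [0.5851 0.0712 0.0056] [0.5561 0.0734 0.0113]
134 [0.5846 0.0641 0.0074] [0.5556 0.0664 0.0128]
140 [0.5841 0.0566 0.0042] [0.5548 0.0591 0.0113]
146 [0.5839 0.053  0.0431] [0.555  0.0527 0.0206]
152 [0.5833 0.0435 0.0189] [0.5545 0.0457 0.0218]
158 [0.5828 0.0365 0.0206] [0.5538 0.0384 0.0208]
164 [0.5823 0.0293 0.0212] [0.5529 0.0309 0.019 ]
170 [0.5819 0.022  0.0214] [0.5525 0.0238 0.021 ]
176 [0.5814 0.0144 0.0209] [0.5518 0.0164 0.0211]
182 [0.5809 0.0065 0.0194] [0.551  0.0086 0.0197]
188 [ 0.5804 -0.001   0.02  ] [0.5507 0.0018 0.0234]
194 [ 0.5799 -0.0087  0.0199] [ 0.5497 -0.0067  0.0201]
200 [ 0.5794 -0.0165  0.0202] [ 0.549  -0.0146  0.0199]
206 [ 0.5788 -0.0244  0.02  ] [ 0.5483 -0.0225  0.0198]
212 [ 0.5783 -0.0325  0.0199] [ 0.5477 -0.0302  0.021 ]
218 [ 0.5778 -0.0408  0.0194] [ 0.547  -0.0381  0.0216]
224 [ 0.5774 -0.0468  0.0256] [ 0.5461 -0.0469  0.0198]
230 [ 0.5767 -0.0572  0.02  ] [ 0.5454 -0.0551  0.0202]
236 [ 0.5758 -0.0711  0.0069] [ 0.5437 -0.067   0.0118]
242 [ 0.5752 -0.0806  0.0056] [ 0.5427 -0.0763  0.0106]
248 [ 0.5746 -0.0898  0.0053] [ 0.542  -0.0848  0.0114]
254 [ 0.5764 -0.0614  0.0823] [ 0.5498 -0.059   0.0837]
```

View pics/w2c.png

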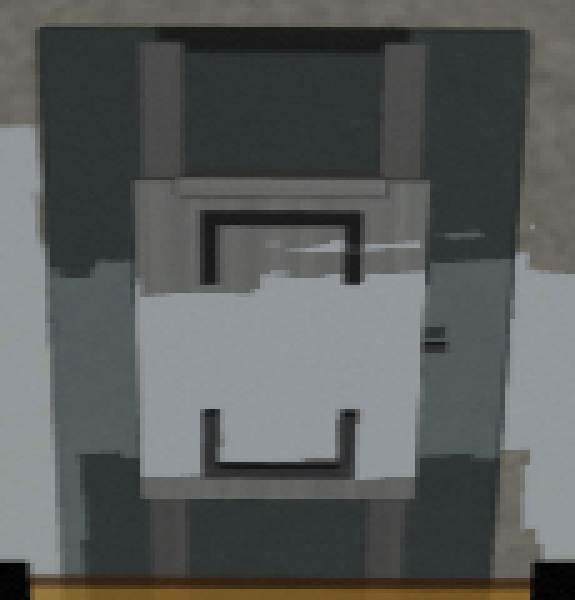

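Run:
```python
from h import *
f=np.load('w2c.npz'); c=(f['K'],f['D'],f['t'],f['R'])
def P(l,z): return px2w('wrist',np.array(l)/[5,3.75]+[225,98]-.5,z=z,c=c)[:,:2]
def show(n,q):
    L,Rr=(q[0]+q[3])/2,(q[1]+q[2])/2; T,B=(q[0]+q[1])/2,(q[2]+q[3])/2
    v=T-B; w=Rr-L; print(n,'c',q.mean(0).round(4),'len',np.linalg.norm(v).round(4),'wid',np.linalg.norm(w).round(4),'angs',np.degrees(np.arctan2(v[1],v[0])).round(2),np.degrees(np.arctan2(w[1],w[0])).round(2)+90)
show('wall',P([[201,211],[364,211],[356,478],[202,478]],.025))
show('deck',P([[134,180],[431,180],[415,498],[140,498]],.020))
b=P([[37,28],[529,28]],.006); print('base',b.mean(0),np.linalg.norm(b[1]-b[0]),np.degrees(np.arctan2(*(b[1]-b[0])[::-1]))+90)
print('pointer',P([[435,340]],.02), 'shield lower edge', P([[37,577],[522,577]],.084))
lft=P([[37,28],[60,560]],.006); rt=P([[529,28],[495,560]],.006)
for q in(lft,rt): v=q[0]-q[1]; print(np.degrees(np.arctan2(v[1],v[0])))
```

```text
wall c [ 0.5798 -0.0031] len 0.0907 wid 0.0392 angs 85.71 86.25
deck c [ 0.5796 -0.0031] len 0.1093 wid 0.0717 angs 85.59 86.26
base [0.58698398 0.09844894] 0.11870759680014245 86.26258371298519
pointer [[ 0.61847482 -0.00365837]] shield lower edge [[ 0.5222999  -0.05390706]
 [ 0.62959319 -0.06093803]]
85.50306111685244
86.11767493377602
```

Run:
```python
from h import *
u=np.array([.4665,.8845])
go([.613,.263,.1],[-u[1],u[0]])
```

```text
tx 264.8 ty 18.0 tz 141.8 turn 4.96 (alt -31.04) q [-0.38  0.18  0.38  1.64 -0.07  1.34 -0.04]
```

```bash
python3 -m crank '[{"tx":53,"ty":4,"tz":0,"turn":1},{"tx":106,"ty":7,"tz":10,"turn":2},{"tx":159,"ty":11,"tz":30,"turn":3},{"tx":212,"ty":14,"tz":60,"turn":4},{"tx":264.8,"ty":18,"tz":100,"turn":4.96}]'
python3 -m crank '[{"tx":0,"ty":0,"tz":20,"turn":0},{"tx":0,"ty":0,"tz":42,"turn":0},{"tx":0,"ty":0,"tz":42,"turn":0}]'
python3 - <<'E'
from h import *
u=np.array([.4665,.8845])
go([.613,.263,.022],[-u[1],u[0]])
p,d=ctrl.get_image('wrist')
for q in('chamber_slide','tab'): print(q,[(np.round(a['xyz'],4).tolist(),round(a['confidence'],2)) for a in ctrl.mark_of('wrist',q)[:2]])
E
```

```text
time: 5.6
position: [0.6143, 0.2612, 0.144]
tool_rot: [-2.693, -1.617, -0.004]
ft_force: [-0.5, 0.4, 0.5]
grip_width: 0.692
grip_force: 0.0
time: 5.98
position: [0.6127, 0.257, 0.0999]
tool_rot: [-2.693, -1.617, 0.007]
ft_force: [-0.0, 0.6, -1.0]
grip_width: 0.692
grip_force: 0.0
tx 5.8 ty -2.4 tz 77.9 turn -0.04 (alt 35.96) q [-0.65  0.46  0.28  1.58 -0.13  1.13 -0.83]
chamber_slide [([0.6137, 0.2567, 0.0008], 0.64)]
tab [([0.63, 0.2829, 0.0054], 0.68)]
```

```bash
python3 -m crank '[{"tx":5.8,"ty":-2.4,"tz":25,"turn":0},{"tx":5.8,"ty":-2.4,"tz":50,"turn":0},{"tx":5.8,"ty":-2.4,"tz":65,"turn":0},{"tx":5.8,"ty":-2.4,"tz":78,"turn":0},{"tx":5.8,"ty":-2.4,"tz":78,"turn":0}]' 60 15
python3 - <<'E'
from h import *
u=np.array([.4665,.8845])
go([.613,.263,.022],[-u[1],u[0]])
E
```

```text
time: 6.75
position: [0.6144, 0.2641, 0.0234]
tool_rot: [-2.694, -1.616, 0.002]
ft_force: [0.5, 1.0, 0.0]
grip_width: 0.685
grip_force: 0.0
tx -1.6 ty -0.8 tz 1.4 turn -0.06 (alt 35.94) q [-0.65  0.54  0.26  1.62 -0.16  1.   -0.82]
```

Closing the gripper.

```bash
python3 -m crank '[{"tx":-1.6,"ty":-0.8,"tz":0.5,"turn":0},{"tx":-1.6,"ty":-0.8,"tz":0.5,"turn":0},{"tx":-1.6,"ty":-0.8,"tz":0.5,"turn":0},{"tx":-1.6,"ty":-0.8,"tz":0.5,"turn":0},{"tx":-1.6,"ty":-0.8,"tz":0.5,"turn":0}]' 15 15
python3 -m crank '[{"tx":0,"ty":0,"tz":0,"turn":0},{"tx":0,"ty":0,"tz":-10,"turn":0},{"tx":0,"ty":0,"tz":-40,"turn":0},{"tx":0,"ty":0,"tz":-80,"turn":0},{"tx":0,"ty":0,"tz":-80,"turn":0}]'
python3 - <<'E'
from h import *
a=np.radians(86.0);u=np.array([np.cos(a),np.sin(a)])
print(tool()[0]);go([.5797,-.0031,.105],[-u[1],u[0]])
E
```

```text
time: 7.38
position: [0.6136, 0.2633, 0.0237]
tool_rot: [2.694, 1.616, 0.001]
ft_force: [0.5, -0.8, 1.8]
grip_width: 0.284
grip_force: 15.0
time: 8.0
position: [0.6158, 0.2644, 0.1081]
tool_rot: [2.694, 1.615, 0.012]
ft_force: [-0.3, -0.7, 0.3]
grip_width: 0.283
grip_force: 15.0
[0.61581607 0.2643919  0.10813085]
tx -253.0 ty 94.1 tz 1.9 turn -4.82 (alt 31.18) q [-0.66  0.45  0.28  1.57 -0.13  1.13 -0.84]
```

```bash
python3 -m crank '[{"tx":-51,"ty":19,"tz":0,"turn":-1},{"tx":-102,"ty":38,"tz":0,"turn":-2},{"tx":-153,"ty":57,"tz":0,"turn":-3},{"tx":-204,"ty":76,"tz":0,"turn":-4},{"tx":-253,"ty":94.1,"tz":2,"turn":-4.82}]'
python3 -m crank '[{"tx":0,"ty":0,"tz":0,"turn":0},{"tx":0,"ty":0,"tz":0,"turn":0}]'
python3 - <<'E'
from h import *
a=np.radians(86.0);u=np.array([np.cos(a),np.sin(a)])
print(tool()[0]);go([.5797,-.0031,.060],[-u[1],u[0]])
E
```

```text
time: 8.62
position: [0.5762, -0.006, 0.1011]
tool_rot: [-2.295, -2.145, 0.0]
ft_force: [1.8, -0.2, -0.5]
grip_width: 0.284
grip_force: 15.0
time: 8.88
position: [0.5768, -0.0036, 0.101]
tool_rot: [-2.297, -2.141, -0.0]
ft_force: [-0.5, 2.1, 0.1]
grip_width: 0.284
grip_force: 15.0
[ 0.57676125 -0.00356031  0.10101875]
tx 0.6 ty 2.9 tz 41.0 turn -0.01 (alt 35.99) q [-0.32  0.28  0.32  1.81 -0.1   1.06 -0.03]
```

```bash
python3 -m crank '[{"tx":0.6,"ty":2.9,"tz":0,"turn":0},{"tx":0.6,"ty":2.9,"tz":20,"turn":0},{"tx":0.6,"ty":2.9,"tz":40,"turn":0},{"tx":0.6,"ty":2.9,"tz":40,"turn":0}]'
python3 - <<'E'
from h import *
a=np.radians(86.0);u=np.array([np.cos(a),np.sin(a)])
print(tool()[0]);go([.5797,-.0031,.0445],[-u[1],u[0]])
p,d=snap('wrist','w3')
im=cv2.imread('pics/w3.png')[90:290,215:350]; cv2.imwrite('pics/w3c.png',cv2.resize(im,None,fx=4,fy=3,interpolation=cv2.INTER_NEAREST))
E
```

```text
time: 9.38
position: [0.5788, -0.0021, 0.0597]
tool_rot: [-2.293, -2.144, 0.004]
ft_force: [-0.2, -0.1, -1.1]
grip_width: 0.285
grip_force: 15.0
[ 0.57880055 -0.00214534  0.05966863]
tx -0.9 ty 1.0 tz 15.2 turn 0.03 (alt -35.97) q [-0.31  0.34  0.32  1.84 -0.12  0.99 -0.01]
```

View pics/w3c.png

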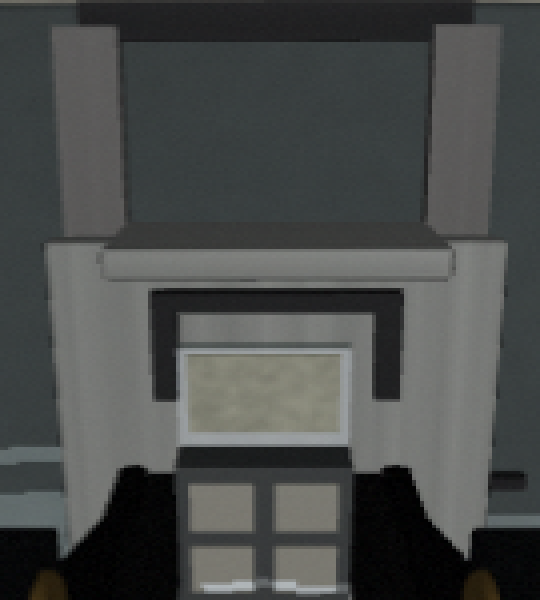

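The crop shows the tab in front and the slide sitting about 1.5 mm left of the recess's middle (column 265 against 277). I'll correct for that as it goes down.

```bash
python3 -m crank '[{"tx":-0.9,"ty":1.5,"tz":0,"turn":0},{"tx":-0.9,"ty":1.5,"tz":6,"turn":0},{"tx":-0.9,"ty":1.5,"tz":11,"turn":0},{"tx":-0.9,"ty":1.5,"tz":14.5,"turn":0},{"tx":-0.9,"ty":1.5,"tz":15.2,"turn":0}]'
python3 -m crank '[{"tx":0,"ty":0,"tz":0,"turn":0},{"tx":0,"ty":0,"tz":0,"turn":0}]'
```

```text
time: 10.05
position: [0.5812, -0.0048, 0.0458]
tool_rot: [-2.297, -2.142, 0.001]
ft_force: [-0.3, -0.6, -0.6]
grip_width: 0.284
grip_force: 15.0
time: 10.3
position: [0.5816, -0.0048, 0.0464]
tool_rot: [2.297, 2.142, 0.001]
ft_force: [1.1, -0.5, 0.0]
grip_width: 0.285
grip_force: 15.0
```

```bash
python3 -m crank '[{"tx":0.5,"ty":-0.5,"tz":1,"turn":0},{"tx":0.5,"ty":-0.5,"tz":2,"turn":0},{"tx":0.5,"ty":-0.5,"tz":2.5,"turn":0}]'
python3 - <<'E'
from h import *
import time
for _ in range(3):
    p,d=ctrl.get_image('wrist'); s=ctrl.get_state(); print(s['position'].round(4),s['ft_force'].round(1))
cv2.imwrite('pics/w4.png',cv2.resize(p[90:290,215:350,::-1],None,fx=4,fy=3,interpolation=cv2.INTER_NEAREST))
E
```

```text
time: 10.68
position: [0.581, -0.0042, 0.0437]
tool_rot: [-2.297, -2.143, -0.0]
ft_force: [-1.4, 1.2, 3.1]
grip_width: 0.282
grip_force: 15.0
[ 0.581  -0.0042  0.0437] [-0.4  0.9 -0.9]
[ 0.5811 -0.0043  0.0437] [ 0.3 -0.   0.2]
[ 0.581  -0.0043  0.0437] [-0.3  0.4  0.1]
```

View pics/w4.png

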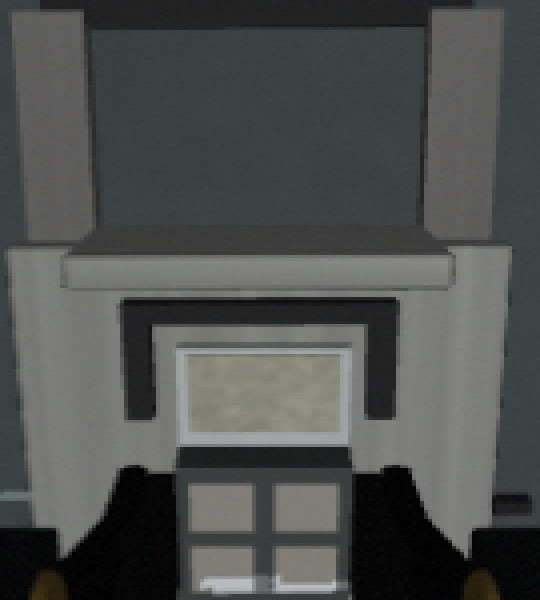

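The slide is now between the walls (columns 177–353 inside 154–368), with the tab about 4 mm from the end wall. I'll nudge it 1 mm towards the plate, press lightly and release.

```bash
python3 -m crank '[{"tx":1.2,"ty":-0.5,"tz":0,"turn":0},{"tx":1.2,"ty":-0.5,"tz":0.8,"turn":0},{"tx":1.2,"ty":-0.5,"tz":0.8,"turn":0}]'
python3 -m crank '[{"tx":0,"ty":0,"tz":0,"turn":0},{"tx":0,"ty":0,"tz":0,"turn":0},{"tx":0,"ty":0,"tz":0,"turn":0},{"tx":0,"ty":0,"tz":0,"turn":0}]' 45
python3 -m crank '[{"tx":0,"ty":0,"tz":-15,"turn":0},{"tx":0,"ty":0,"tz":-50,"turn":0},{"tx":0,"ty":0,"tz":-100,"turn":0},{"tx":0,"ty":0,"tz":-140,"turn":0},{"tx":0,"ty":0,"tz":-140,"turn":0}]'
python3 - <<'E'
from h import *
p,d=ctrl.get_image('wrist'); np.save('w5.npy',d); c=cam('wrist'); np.savez('w5c.npz',K=c[0],D=c[1],t=c[2],R=c[3]); print(tool()[0])
cv2.imwrite('pics/w5full.png',p[:,:,::-1])
cv2.imwrite('pics/w5.png',cv2.resize(p[90:280,215:350,::-1],None,fx=4,fy=3,interpolation=cv2.INTER_NEAREST))
for q in('recess','push','tab','chamber_slide'): print(q,[(np.round(a['xyz'],4).tolist(),round(a['confidence'],2)) for a in ctrl.mark_of('wrist',q)[:2]])
E
```

```text
time: 11.2
position: [0.5806, -0.0029, 0.0436]
tool_rot: [-2.297, -2.142, -0.0]
ft_force: [-3.3, -0.1, 5.1]
grip_width: 0.288
grip_force: 15.0
time: 11.7
position: [0.5806, -0.003, 0.0428]
tool_rot: [-2.297, -2.143, 0.0]
ft_force: [-0.1, -0.3, -0.3]
grip_width: 0.508
grip_force: 0.0
time: 12.32
position: [0.5833, -0.0032, 0.1882]
tool_rot: [2.294, 2.139, 0.011]
ft_force: [0.6, 0.4, -0.1]
grip_width: 0.515
grip_force: 0.0
[ 0.58184002 -0.00307631  0.18565303]
recess [([0.5829, -0.0055, 0.022], 0.55)]
push [([0.582, 0.0526, 0.0377], 0.78), ([0.578, -0.0622, 0.0016], 0.3)]
tab [([0.5858, 0.0239, 0.0255], 0.85)]
chamber_slide [([0.5789, -0.0073, 0.0196], 0.71), ([0.5814, -0.004, 0.0217], 0.68)]
```

View pics/w5.png

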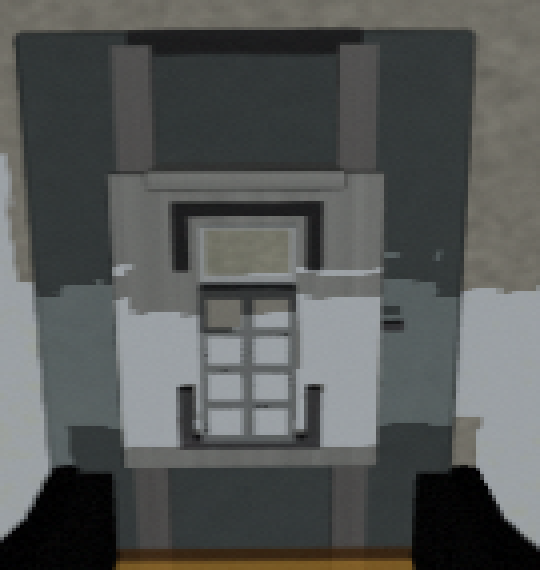

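The slide lies in the recess with wall visible on all sides, tab towards the push plate. Before the push I need to know the finger's profile, so I can see how far it can reach under the shield.

Run:
```python
from h import *
d=np.load('w5.npy'); f=np.load('w5c.npz'); c=(f['K'],f['D'],f['t'],f['R'])
vv,uu=np.mgrid[200:420:2,100:470:2]; uv=np.c_[uu.ravel(),vv.ravel()]
P=px2w('wrist',uv,depth=d,c=c); ok=np.array([d[v,u]>0 for u,v in uv])
p,r=tool(); Q=r.inv().apply(P-p)*1000
m=ok&(Q[:,2]<17)&(Q[:,2]>-140)
for lo in range(-140,20,6):
    k=m&(Q[:,2]>=lo)&(Q[:,2]<lo+6)
    if k.sum()>3: q=Q[k]; print(lo,k.sum(),'x',np.percentile(q[:,0],[2,50,98]).round(),'|y|',np.percentile(abs(q[:,1]),[2,50,98]).round())
```

```text
-110 74 x [27. 28. 29.] |y| [ 0. 10. 35.]
-104 1861 x [21. 27. 28.] |y| [ 1. 19. 43.]
-98 2284 x [21. 27. 28.] |y| [ 1. 23. 44.]
-92 1230 x [25. 27. 28.] |y| [ 1. 23. 47.]
-86 1057 x [24. 25. 33.] |y| [ 1. 22. 52.]
-80 2885 x [-6. 32. 40.] |y| [27. 39. 53.]
-74 1864 x [19. 34. 40.] |y| [ 1. 21. 54.]
-68 582 x [10. 39. 40.] |y| [ 5. 36. 56.]
-62 192 x [-30.  39.  40.] |y| [26. 30. 79.]
-56 61 x [ 0.  7. 14.] |y| [26. 27. 28.]
-50 57 x [-7.  1.  8.] |y| [26. 27. 28.]
-44 43 x [-9. -3.  4.] |y| [26. 27. 28.]
-38 97 x [-8. -4. 13.] |y| [22. 26. 35.]
-32 120 x [-7. 13. 14.] |y| [21. 28. 36.]
-26 90 x [ 7. 12. 13.] |y| [22. 28. 35.]
-20 70 x [ 2. 12. 13.] |y| [23. 27. 34.]
-14 91 x [-2. 11. 13.] |y| [22. 25. 32.]
-8 74 x [-5. 11. 13.] |y| [22. 25. 31.]
-2 65 x [-7. 11. 13.] |y| [22. 25. 32.]
4 63 x [-6. 11. 13.] |y| [21. 24. 31.]
10 44 x [-6. 11. 13.] |y| [22. 25. 31.]
```

Vertical fingers can't reach 12 mm in under the shield, so I need either a tilt or a flick. I'll check in free space how the arm behaves at the edge of its reach on the -y side, because a tilt might come from that.

```bash
python3 -m crank '[{"tx":0,"ty":0,"tz":-50,"turn":0},{"tx":0,"ty":0,"tz":-110,"turn":0},{"tx":0,"ty":0,"tz":-170,"turn":0},{"tx":-50,"ty":-20,"tz":-180,"turn":0},{"tx":-100,"ty":-40,"tz":-180,"turn":0}]' 0
python3 -m crank '[{"tx":-56,"ty":-20,"tz":0,"turn":0},{"tx":-112,"ty":-40,"tz":0,"turn":0},{"tx":-168,"ty":-60,"tz":0,"turn":0},{"tx":-224,"ty":-80,"tz":0,"turn":0},{"tx":-280,"ty":-100,"tz":0,"turn":0}]'
python3 -m crank '[{"tx":-56,"ty":-20,"tz":0,"turn":0},{"tx":-112,"ty":-40,"tz":0,"turn":0},{"tx":-168,"ty":-60,"tz":0,"turn":0},{"tx":-224,"ty":-80,"tz":0,"turn":0},{"tx":-280,"ty":-100,"tz":0,"turn":0}]'
python3 -m crank '[{"tx":-56,"ty":-20,"tz":0,"turn":0},{"tx":-112,"ty":-40,"tz":0,"turn":0},{"tx":-168,"ty":-60,"tz":0,"turn":0},{"tx":-200,"ty":-80,"tz":0,"turn":0},{"tx":-230,"ty":-80,"tz":0,"turn":0}]'
python3 - <<'E'
from h import *
p,r=tool(); print(p,r.as_matrix().round(3)); print(ctrl.get_state()['joint_positions'].round(2))
E
```

```text
time: 13.2
position: [0.5336, -0.1009, 0.3632]
tool_rot: [2.295, 2.144, 0.0]
ft_force: [0.5, -0.7, 1.2]
grip_width: 0.051
grip_force: 0.0
time: 13.82
position: [0.4133, -0.3736, 0.3619]
tool_rot: [-2.296, -2.142, 0.0]
ft_force: [1.2, -0.1, 0.7]
grip_width: 0.004
grip_force: 0.0
time: 14.45
position: [0.2949, -0.646, 0.3612]
tool_rot: [-2.295, -2.142, -0.001]
ft_force: [0.4, 0.1, 1.1]
grip_width: 0.006
grip_force: 0.0
time: 15.08
position: [0.1952, -0.8487, 0.3582]
tool_rot: [2.296, 2.117, 0.011]
ft_force: [-1.4, -0.0, 0.9]
grip_width: 0.007
grip_force: 0.0
[ 0.19518185 -0.84870161  0.35820063] [[ 0.081  0.997  0.018]
 [ 0.997 -0.081 -0.009]
 [-0.008  0.019 -1.   ]]
[ 1.27  1.06  0.96  0.12 -0.92  2.    1.29]
```

```bash
python3 -m crank '[{"tx":-60,"ty":0,"tz":0,"turn":0},{"tx":-120,"ty":0,"tz":0,"turn":0},{"tx":-180,"ty":0,"tz":0,"turn":0},{"tx":-240,"ty":0,"tz":0,"turn":0},{"tx":-300,"ty":0,"tz":0,"turn":0}]'
python3 - <<'E'
from h import *
p,r=tool(); print(p,r.as_matrix()[:,2].round(3)); print(ctrl.get_state()['joint_positions'].round(2))
E
python3 -m crank '[{"tx":0,"ty":0,"tz":0,"turn":0}]'
```

```text
time: 15.7
position: [0.1563, -0.908, 0.3032]
tool_rot: [2.258, 2.084, -0.052]
ft_force: [0.6, 1.0, -0.4]
grip_width: 0.003
grip_force: 0.0
[ 0.15634629 -0.90800434  0.30315718] [ 0.022 -0.073 -0.997]
[ 1.35  1.15  1.2   0.06 -1.19  1.9   1.33]
time: 15.82
position: [0.1542, -0.9082, 0.3018]
tool_rot: [2.264, 2.081, -0.051]
ft_force: [-0.8, -0.3, 0.1]
grip_width: 0.002
grip_force: 0.0
```

```bash
python3 -m crank '[{"tx":-60,"ty":0,"tz":0,"turn":0},{"tx":-120,"ty":0,"tz":0,"turn":0},{"tx":-180,"ty":0,"tz":0,"turn":0},{"tx":-240,"ty":0,"tz":0,"turn":0},{"tx":-300,"ty":0,"tz":0,"turn":0}]'
python3 - <<'E'
from h import *
p,r=tool(); print(p,r.as_matrix()[:,2].round(3)); print(ctrl.get_state()['joint_positions'].round(2))
E
python3 -m crank '[{"tx":60,"ty":0,"tz":0,"turn":0},{"tx":120,"ty":0,"tz":0,"turn":0},{"tx":180,"ty":0,"tz":0,"turn":0}]'
python3 - <<'E'
from h import *
p,r=tool(); print(p,r.as_matrix()[:,2].round(3)); print(ctrl.get_state()['joint_positions'].round(2))
E
```

```text
time: 16.45
position: [0.1189, -0.954, 0.2562]
tool_rot: [2.227, 2.049, -0.103]
ft_force: [0.3, 1.1, 0.3]
grip_width: 0.003
grip_force: 0.0
[ 0.11885757 -0.95404038  0.2562472 ] [ 0.027 -0.13  -0.991]
[ 1.4   1.2   1.21  0.06 -1.2   1.79  1.37]
time: 16.82
position: [0.1291, -0.8596, 0.2521]
tool_rot: [2.226, 2.045, -0.109]
ft_force: [-0.6, -2.2, 2.5]
grip_width: 0.002
grip_force: 0.0
[ 0.12905211 -0.85963411  0.25213882] [ 0.026 -0.135 -0.991]
[ 0.92  0.96  1.22  0.89 -0.94  1.58  1.66]
```

Tilt builds up at the reach limit and persists when I back off, so I can use it to lean the fingertips in under the shield. I'll keep going to about 25°.

```bash
python3 -m crank '[{"tx":-60,"ty":-10,"tz":-20,"turn":0},{"tx":-120,"ty":-20,"tz":-40,"turn":0},{"tx":-180,"ty":-30,"tz":-60,"turn":0},{"tx":-240,"ty":-40,"tz":-80,"turn":0},{"tx":-300,"ty":-50,"tz":-100,"turn":0}]'
python3 -m crank '[{"tx":-60,"ty":0,"tz":-20,"turn":0},{"tx":-120,"ty":0,"tz":-40,"turn":0},{"tx":-180,"ty":0,"tz":-60,"turn":0},{"tx":-240,"ty":0,"tz":-80,"turn":0},{"tx":-300,"ty":0,"tz":-100,"turn":0}]'
python3 - <<'E'
from h import *
p,r=tool(); print(p,r.as_matrix().round(3)); print(ctrl.get_state()['joint_positions'].round(2))
E
```

```text
time: 17.45
position: [0.0636, -0.9609, 0.3061]
tool_rot: [2.194, 2.011, -0.159]
ft_force: [1.2, 0.4, 0.6]
grip_width: 0.006
grip_force: 0.0
time: 18.08
position: [0.0415, -0.9738, 0.3289]
tool_rot: [2.156, 1.979, -0.214]
ft_force: [0.6, -0.1, -0.2]
grip_width: 0.007
grip_force: 0.0
[ 0.04146011 -0.97384815  0.32894233] [[ 0.09   0.995  0.033]
 [ 0.966 -0.079 -0.248]
 [-0.244  0.054 -0.968]]
[ 1.48  1.13  1.21  0.06 -1.21  1.74  1.45]
```

```bash
python3 -m crank '[{"tx":-60,"ty":0,"tz":-20,"turn":0},{"tx":-120,"ty":0,"tz":-40,"turn":0},{"tx":-180,"ty":0,"tz":-60,"turn":0},{"tx":-240,"ty":0,"tz":-80,"turn":0},{"tx":-300,"ty":0,"tz":-100,"turn":0}]'
python3 -m crank '[{"tx":-60,"ty":0,"tz":-20,"turn":0},{"tx":-120,"ty":0,"tz":-40,"turn":0},{"tx":-180,"ty":0,"tz":-60,"turn":0},{"tx":-240,"ty":0,"tz":-80,"turn":0},{"tx":-300,"ty":0,"tz":-100,"turn":0}]'
python3 -m crank '[{"tx":-60,"ty":0,"tz":-20,"turn":0},{"tx":-120,"ty":0,"tz":-40,"turn":0},{"tx":-180,"ty":0,"tz":-60,"turn":0},{"tx":-240,"ty":0,"tz":-80,"turn":0},{"tx":-300,"ty":0,"tz":-100,"turn":0}]'
python3 - <<'E'
from h import *
p,r=tool(); print(p,r.as_matrix().round(3)); print(ctrl.get_state()['joint_positions'].round(2))
go([.30,-.55,.36])
E
```

```text
time: 18.7
position: [0.0195, -0.9833, 0.3574]
tool_rot: [2.122, 1.944, -0.267]
ft_force: [-0.3, 0.4, 0.7]
grip_width: 0.009
grip_force: 0.0
time: 19.32
position: [0.0012, -0.9889, 0.3914]
tool_rot: [2.086, 1.909, -0.321]
ft_force: [0.2, 0.3, 0.6]
grip_width: 0.004
grip_force: 0.0
time: 19.95
position: [-0.0146, -0.9908, 0.4298]
tool_rot: [2.05, 1.874, -0.375]
ft_force: [-0.2, -0.2, 0.6]
grip_width: 0.006
grip_force: 0.0
[-0.01462535 -0.99078551  0.42980094] [[ 0.097  0.995  0.032]
 [ 0.906 -0.075 -0.417]
 [-0.412  0.069 -0.908]]
[ 1.55  1.04  1.21  0.06 -1.23  1.65  1.5 ]
tx 458.5 ty 275.2 tz -110.3 q [ 1.55  1.04  1.21  0.06 -1.23  1.65  1.5 ]
```

The tool now leans 24.7° with the tips towards -y, which is enough to pass under the shield. Next I go back round, over the head, to the outer end.

```bash
cat >> h.py <<'E'
O=np.array([.5758,-.0612,0]); A=np.radians(86.0); U=np.array([np.cos(A),np.sin(A),0]); X=np.array([U[1],-U[0],0])
def tcp_for(yc,zc,xc=0,off=(-.012,0,.019)):
    p,r=tool(); return O+U*yc+X*xc+[0,0,zc]-r.apply(off)
def contact(off=(-.012,0,.019)):
    p,r=tool(); q=p+r.apply(off)-O; return np.array([q@X,q@U,q[2]])
E
python3 - <<'E'
from h import *
go([.42,-.5,.40]); print(tcp_for(.17,.20),tcp_for(.17,.032))
E
```

```text
tx 499.0 ty 393.6 tz -163.6 q [ 1.55  1.04  1.21  0.06 -1.23  1.65  1.5 ]
[0.588211   0.12717806 0.21231053] [0.588211   0.12717806 0.04431053]
```

```bash
python3 -m crank '[{"tx":45,"ty":36,"tz":-15,"turn":0},{"tx":90,"ty":72,"tz":-30,"turn":0},{"tx":135,"ty":108,"tz":-45,"turn":0},{"tx":180,"ty":143,"tz":-60,"turn":0},{"tx":225,"ty":178,"tz":-75,"turn":0}]'
python3 -m crank '[{"tx":45,"ty":36,"tz":-15,"turn":0},{"tx":90,"ty":72,"tz":-30,"turn":0},{"tx":135,"ty":108,"tz":-45,"turn":0},{"tx":180,"ty":143,"tz":-60,"turn":0},{"tx":225,"ty":178,"tz":-75,"turn":0}]'
python3 - <<'E'
from h import *
p,r=tool(); print(p,r.as_matrix().round(3)); print(ctrl.get_state()['joint_positions'].round(2))
go([.588,.127,.36])
E
```

```text
time: 20.58
position: [0.1578, -0.798, 0.4184]
tool_rot: [2.049, 1.876, -0.373]
ft_force: [1.2, -0.6, 2.4]
grip_width: 0.007
grip_force: 0.0
time: 21.2
position: [0.3529, -0.5765, 0.4069]
tool_rot: [2.05, 1.874, -0.373]
ft_force: [0.6, -0.3, -0.6]
grip_width: 0.002
grip_force: 0.0
[ 0.35294687 -0.57645988  0.40688091] [[ 0.097  0.995  0.033]
 [ 0.906 -0.074 -0.416]
 [-0.411  0.07  -0.909]]
[-0.25  0.13  1.23  1.51  0.1   1.22  0.85]
tx 679.6 ty 178.3 tz -242.2 q [-0.25  0.13  1.23  1.51  0.1   1.22  0.85]
```

```bash
python3 -m crank '[{"tx":54,"ty":14,"tz":-20,"turn":0},{"tx":108,"ty":28,"tz":-40,"turn":0},{"tx":162,"ty":42,"tz":-60,"turn":0},{"tx":216,"ty":56,"tz":-80,"turn":0},{"tx":270,"ty":70,"tz":-98,"turn":0}]'
python3 -m crank '[{"tx":54,"ty":14,"tz":-20,"turn":0},{"tx":108,"ty":28,"tz":-40,"turn":0},{"tx":162,"ty":42,"tz":-60,"turn":0},{"tx":216,"ty":56,"tz":-80,"turn":0},{"tx":270,"ty":70,"tz":-98,"turn":0}]'
python3 - <<'E'
from h import *
p,r=tool(); print(p,r.as_matrix().round(3)); print(ctrl.get_state()['joint_positions'].round(2))
go([.588,.132,.30])
E
```

```text
time: 21.82
position: [0.4446, -0.2961, 0.3899]
tool_rot: [2.05, 1.874, -0.372]
ft_force: [0.7, -0.2, -0.3]
grip_width: 0.007
grip_force: 0.0
time: 22.45
position: [0.5374, -0.0161, 0.3723]
tool_rot: [2.051, 1.874, -0.374]
ft_force: [1.0, -0.9, 1.0]
grip_width: 0.003
grip_force: 0.0
[ 0.53735993 -0.01611307  0.37233607] [[ 0.097  0.995  0.033]
 [ 0.906 -0.075 -0.416]
 [-0.412  0.07  -0.909]]
[-0.78  0.05  0.51  1.58  0.4   1.6  -0.36]
tx 168.9 ty 34.3 tz 5.7 q [-0.78  0.05  0.51  1.58  0.4   1.6  -0.36]
```

```bash
python3 -m crank '[{"tx":55,"ty":11,"tz":0,"turn":0},{"tx":110,"ty":23,"tz":0,"turn":0},{"tx":169,"ty":34,"tz":6,"turn":0},{"tx":169,"ty":34,"tz":6,"turn":0}]'
python3 - <<'E'
from h import *
p,r=tool(); print(p,r.as_matrix()[:,2].round(3)); print(ctrl.get_state()['joint_positions'].round(2))
print('contact',contact()); go(tcp_for(.165,.10)); go(tcp_for(.165,.032))
E
```

```text
time: 22.95
position: [0.5862, 0.1358, 0.2948]
tool_rot: [2.042, 1.884, -0.382]
ft_force: [-0.2, 0.6, 0.1]
grip_width: 0.008
grip_force: 0.0
[0.58622154 0.13581486 0.29479248] [ 0.029 -0.418 -0.908]
[-0.84  0.31  0.44  1.46  0.28  1.55 -0.52]
contact [-0.00251913  0.17845552  0.28251915]
tx 63.5 ty -9.0 tz 171.4 q [-0.84  0.31  0.44  1.46  0.28  1.55 -0.52]
tx 91.7 ty -13.2 tz 233.2 q [-0.84  0.31  0.44  1.46  0.28  1.55 -0.52]
```

```bash
python3 -m crank '[{"tx":20,"ty":-3,"tz":54,"turn":0},{"tx":40,"ty":-6,"tz":108,"turn":0},{"tx":62,"ty":-9,"tz":162,"turn":0},{"tx":80,"ty":-12,"tz":205,"turn":0},{"tx":86,"ty":-12.5,"tz":221,"turn":0}]'
python3 -m crank '[{"tx":0,"ty":0,"tz":0,"turn":0},{"tx":0,"ty":0,"tz":0,"turn":0}]'
python3 - <<'E'
from h import *
print('contact',contact()); go(tcp_for(.125,.034)); go(tcp_for(-.001,.034))
E
```

```text
time: 23.58
position: [0.5887, 0.1152, 0.0604]
tool_rot: [2.051, 1.874, -0.381]
ft_force: [0.2, 0.5, 0.2]
grip_width: 0.003
grip_force: 0.0
time: 23.82
position: [0.5921, 0.1171, 0.0649]
tool_rot: [2.051, 1.872, -0.37]
ft_force: [-0.2, -0.3, 0.4]
grip_width: 0.007
grip_force: 0.0
contact [0.00465011 0.16023389 0.05251961]
tx -24.7 ty -5.8 tz 31.1 q [-0.8   0.49  0.42  1.71  0.23  1.13 -0.62]
tx -139.4 ty -5.1 tz 83.0 q [-0.8   0.49  0.42  1.71  0.23  1.13 -0.62]
```

```bash
python3 -m crank '[{"tx":-5,"ty":-5.8,"tz":16,"turn":0},{"tx":-15,"ty":-5.8,"tz":27,"turn":0},{"tx":-24.7,"ty":-5.8,"tz":31,"turn":0},{"tx":-24.7,"ty":-5.8,"tz":31,"turn":0}]'
python3 - <<'E'
from h import *
print('contact',contact()); go(tcp_for(.125,.034)); go(tcp_for(.02,.034))
E
```

```text
time: 24.32
position: [0.5834, 0.0799, 0.0445]
tool_rot: [2.052, 1.871, -0.376]
ft_force: [-0.2, 0.1, -0.6]
grip_width: 0.004
grip_force: 0.0
contact [-0.00158268  0.12245886  0.03218494]
tx 1.6 ty 1.7 tz -2.6 q [-0.77  0.48  0.44  1.78  0.25  1.06 -0.6 ]
tx -93.9 ty 2.5 tz 40.9 q [-0.77  0.48  0.44  1.78  0.25  1.06 -0.6 ]
```

```bash
python3 -m crank '[{"tx":-6,"ty":1,"tz":1.5,"turn":0},{"tx":-14,"ty":1,"tz":5,"turn":0},{"tx":-24,"ty":1.5,"tz":10,"turn":0},{"tx":-34,"ty":1.5,"tz":14.5,"turn":0},{"tx":-44,"ty":2,"tz":19,"turn":0}]'
python3 -m crank '[{"tx":-10,"ty":0,"tz":4.5,"turn":0},{"tx":-20,"ty":0,"tz":9,"turn":0},{"tx":-30,"ty":0.5,"tz":13.5,"turn":0},{"tx":-36,"ty":0.5,"tz":16.5,"turn":0},{"tx":-38,"ty":0.5,"tz":17.5,"turn":0}]'
python3 - <<'E'
from h import *
p,d=ctrl.get_image('scene'); print('contact',contact()); go(tcp_for(.01,.034)); go(tcp_for(-.01,.034))
for q in('push','recess','tab','chamber_slide'): print(q,[((np.array(a['xyz'])-O)@U.round(4),round(a['confidence'],2)) for a in ctrl.mark_of('scene',q)[:2]])
E
```

```text
time: 24.95
position: [0.5816, 0.033, 0.0452]
tool_rot: [2.051, 1.873, -0.375]
ft_force: [-0.7, 0.6, 0.1]
grip_width: 0.006
grip_force: 0.5
time: 25.58
position: [0.5788, -0.0086, 0.0449]
tool_rot: [2.051, 1.873, -0.376]
ft_force: [0.8, 1.0, 0.1]
grip_width: 0.01
grip_force: 0.2
contact [4.25943443e-05 3.39338073e-02 3.26341063e-02]
tx -22.3 ty 0.2 tz 8.7 q [-0.68  0.43  0.48  1.86  0.28  0.99 -0.49]
tx -40.6 ty 0.3 tz 17.0 q [-0.68  0.43  0.48  1.86  0.28  0.99 -0.49]
push [(np.float64(0.03204476), 0.75)]
recess [(np.float64(-0.021771520000000003), 0.69)]
tab []
chamber_slide [(np.float64(-0.0205017), 0.62)]
```

```bash
python3 -m crank '[{"tx":-7,"ty":0,"tz":2.5,"turn":0},{"tx":-14,"ty":0,"tz":5.5,"turn":0},{"tx":-20,"ty":0,"tz":8,"turn":0},{"tx":-24,"ty":0,"tz":10,"turn":0},{"tx":-27,"ty":0,"tz":11.5,"turn":0}]'
python3 -m crank '[{"tx":-1,"ty":0,"tz":0.5,"turn":0},{"tx":-2,"ty":0,"tz":1,"turn":0}]'
python3 - <<'E'
from h import *
s=ctrl.get_state(); print('contact',contact(),s['ft_force']); go(tcp_for(-.006,.034)); go(tcp_for(-.01,.034))
E
```

```text
time: 26.45
position: [0.5768, -0.0376, 0.0458]
tool_rot: [2.051, 1.873, -0.375]
ft_force: [0.4, 1.0, 0.1]
grip_width: 0.003
grip_force: 0.3
time: 26.7
position: [0.5767, -0.0392, 0.0456]
tool_rot: [2.05, 1.874, -0.375]
ft_force: [0.1, 0.7, 0.9]
grip_width: 0.007
grip_force: 0.3
contact [0.00011956 0.00321343 0.03328987] [0.14524656 0.73289933 0.8848303 ]
tx -8.7 ty -0.0 tz 3.2 q [-0.65  0.42  0.49  1.88  0.29  0.96 -0.45]
tx -12.3 ty -0.0 tz 4.8 q [-0.65  0.42  0.49  1.88  0.29  0.96 -0.45]
```

```bash
for i in 1; do python3 -m crank '[{"tx":-1,"ty":0,"tz":0.4,"turn":0},{"tx":-2,"ty":0,"tz":0.8,"turn":0},{"tx":-3,"ty":0,"tz":1.2,"turn":0},{"tx":-4,"ty":0,"tz":1.6,"turn":0}]' | grep -E 'pos|ft'; done
python3 -m crank '[{"tx":-0.7,"ty":0,"tz":0.3,"turn":0},{"tx":-1.3,"ty":0,"tz":0.6,"turn":0}]' | grep -E 'pos|ft'
python3 -m crank '[{"tx":-0.7,"ty":0,"tz":0.3,"turn":0},{"tx":-1.3,"ty":0,"tz":0.6,"turn":0}]' | grep -E 'pos|ft'
python3 - <<'E'
from h import *
p,d=ctrl.get_image('scene'); s=ctrl.get_state(); print('contact',contact(),s['ft_force'])
E
```

```text
position: [0.5763, -0.0437, 0.0458]
ft_force: [0.2, 0.4, -0.2]
position: [0.5762, -0.0451, 0.0458]
ft_force: [0.5, 1.0, 0.0]
position: [0.5761, -0.0465, 0.0458]
ft_force: [0.4, 0.0, -0.3]
contact [ 6.60265978e-05 -4.15544719e-03  3.34893643e-02] [0.10901537 1.2965629  0.1550463 ]
```

```bash
for i in 1 2 ; do :; done
python3 -m crank '[{"tx":-0.7,"ty":0,"tz":0.3,"turn":0},{"tx":-1.3,"ty":0,"tz":0.6,"turn":0}]' | grep -E 'pos|ft'
python3 -m crank '[{"tx":-0.7,"ty":0,"tz":0.3,"turn":0},{"tx":-1.3,"ty":0,"tz":0.6,"turn":0}]' | grep -E 'pos|ft'
python3 - <<'E'
from h import *
p,d=ctrl.get_image('scene'); s=ctrl.get_state(); print('contact',contact(),s['ft_force'])
for q in('push','recess'): print(q,[((np.array(a['xyz'])-O)@U.round(4),round(a['confidence'],2)) for a in ctrl.mark_of('scene',q)[:2]])
E
```

```text
position: [0.5762, -0.0472, 0.0457]
ft_force: [0.3, 2.7, 1.0]
position: [0.5762, -0.0478, 0.0457]
ft_force: [-0.1, 6.3, 1.4]
contact [ 0.00021496 -0.00544336  0.03334929] [-0.26160899  5.79025687  1.39074046]
push [(np.float64(-0.00808958000000001), 0.63)]
recess [(np.float64(-0.06299828), 0.64), (np.float64(-0.32159966), 0.31)]
```

The force has risen to about 6 N, so the carriage is climbing the detent. I continue in small steps.

```bash
python3 -m crank '[{"tx":-0.6,"ty":0,"tz":0.3,"turn":0},{"tx":-0.6,"ty":0,"tz":0.3,"turn":0}]' | grep -E 'pos|ft'
python3 - <<'E'
from h import *
p,d=ctrl.get_image('scene'); s=ctrl.get_state(); print('contact',contact(),s['ft_force'])
E
```

```text
position: [0.5762, -0.0481, 0.0457]
ft_force: [-1.2, 6.2, 1.8]
contact [ 0.00023186 -0.00564445  0.03333139] [0.20602708 6.94816776 1.80300194]
```

```bash
python3 -m crank '[{"tx":-0.6,"ty":0,"tz":0.3,"turn":0},{"tx":-0.6,"ty":0,"tz":0.3,"turn":0}]' | grep -E 'pos|ft'
python3 - <<'E'
from h import *
s=ctrl.get_state(); print('contact',contact(),s['ft_force'])
E
```

```text
position: [0.5762, -0.0482, 0.0456]
ft_force: [-1.1, 7.8, 2.0]
contact [ 0.00024629 -0.00577425  0.03329176] [-1.07670031  7.82421773  2.00360232]
```

```bash
python3 -m crank '[{"tx":-0.7,"ty":0,"tz":0.3,"turn":0},{"tx":-0.7,"ty":0,"tz":0.3,"turn":0}]' | grep -E 'pos|ft|grip'
python3 - <<'E'
from h import *
p,d=ctrl.get_image('scene'); s=ctrl.get_state(); print('contact',contact(),s['ft_force'],s['torque'])
for q in('push','recess','chamber_slide','shield_edge'): print(q,[((np.array(a['xyz'])-O)@U.round(4),round(a['confidence'],2)) for a in ctrl.mark_of('scene',q)[:2]])
p,d=snap('wrist','w6'); c=cam('wrist')
for q in('push','shield_edge'): print(q,[((np.array(a['xyz'])-O).round(4),(np.array(a['xyz'])-O)@U.round(4),round(a['confidence'],2)) for a in ctrl.mark_of('wrist',q)[:2]])
E
```

```text
position: [0.5762, -0.0484, 0.0456]
ft_force: [-0.7, 9.2, 2.0]
grip_width: 0.008
grip_force: 4.1
contact [ 0.00028215 -0.00588739  0.03327245] [-1.48466831  8.26753069  3.11711991] [ 1.86620711  0.28359517 -0.03280241]
push [(np.float64(-0.006729879999999998), 0.47)]
recess [(np.float64(-0.0638173), 0.58)]
chamber_slide [(np.float64(-0.07037761999999999), 0.31)]
shield_edge [(np.float64(0.26835004), 0.65), (np.float64(0.00044092000000000073), 0.63)]
push []
shield_edge [(array([ 0.0027, -0.0001,  0.0784]), np.float64(8.869999999999962e-05), 0.75)]
```

View pics/w6.png

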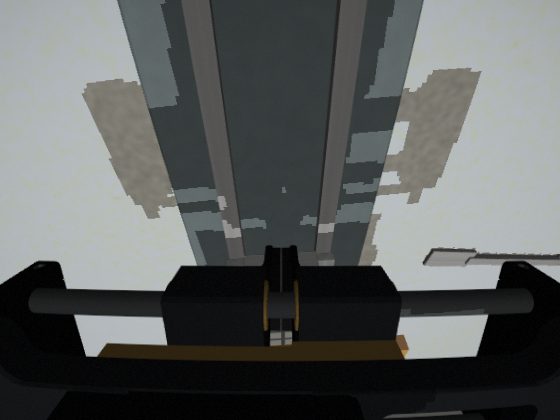

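The view shows the closed fingers against the plate at (281,255), with the shield strip well behind the gripper body. The finger is also pressing down by 2–3 N, so I'll lift slightly to relieve that and push on.

```bash
python3 -m crank '[{"tx":-0.4,"ty":0,"tz":-0.9,"turn":0},{"tx":-1.0,"ty":0,"tz":-0.6,"turn":0},{"tx":-1.0,"ty":0,"tz":-0.6,"turn":0}]' | grep -E 'pos|ft|grip_f'
python3 - <<'E'
from h import *
s=ctrl.get_state(); print('contact',contact(),s['ft_force'],s['torque'],s['joint_torque'].round(1))
E
```

```text
position: [0.5761, -0.0486, 0.046]
ft_force: [-0.2, 7.4, -1.5]
grip_force: 4.1
contact [ 0.00018732 -0.00610794  0.03359023] [-0.19780407  7.44782287 -1.50615302] [2.20969075 0.06646645 0.10306202] [  4.7 -41.   11.8 -23.1   3.8   1.6   0. ]
```

```bash
python3 -m crank '[{"tx":-0.7,"ty":0,"tz":0.3,"turn":0},{"tx":-0.7,"ty":0,"tz":0.3,"turn":0}]' | grep -E 'pos|ft'
python3 -m crank '[{"tx":-0.7,"ty":0,"tz":0.2,"turn":0},{"tx":-0.7,"ty":0,"tz":0.2,"turn":0}]' | grep -E 'pos|ft'
python3 - <<'E'
from h import *
s=ctrl.get_state(); print('contact',contact(),s['ft_force'],s['torque'])
E
```

```text
position: [0.5759, -0.0501, 0.046]
ft_force: [1.3, 6.1, -2.3]
position: [0.5753, -0.054, 0.0467]
ft_force: [0.5, 1.0, -1.0]
contact [-0.00029841 -0.01168424  0.03444526] [ 0.48372624  0.9793815  -0.97839474] [0.70665406 0.09785942 0.05526771]
```

The force has dropped to about 1 N, so the carriage has clicked in. I back straight out and check.

```bash
python3 -m crank '[{"tx":5,"ty":0,"tz":-2.3,"turn":0},{"tx":18,"ty":0,"tz":-8,"turn":0},{"tx":45,"ty":0,"tz":-20,"turn":0},{"tx":80,"ty":0,"tz":-36,"turn":0},{"tx":110,"ty":0,"tz":-50,"turn":0}]' | grep -E 'time|pos|ft'
python3 -m crank '[{"tx":0,"ty":0,"tz":-50,"turn":0},{"tx":0,"ty":0,"tz":-100,"turn":0},{"tx":0,"ty":0,"tz":-150,"turn":0},{"tx":0,"ty":0,"tz":-150,"turn":0}]' | grep -E 'time|pos|ft'
python3 - <<'E'
from h import *
for n in('scene','wrist','top'):
    p,d=snap(n,n+'_end')
    for q in('push','recess','chamber_slide','spatula','reagent','beaker','plain_slide'): print(n,q,[((np.array(a['xyz'])-O).round(4).tolist(),((np.array(a['xyz'])-O)@U).round(4),round(a['confidence'],2)) for a in ctrl.mark_of(n,q)[:1]])
    if n=='wrist':
        c=cam(n); vv,uu=np.mgrid[0:420:2,0:560:2]; uv=np.c_[uu.ravel(),vv.ravel()]
        P=px2w(n,uv,depth=d,c=c)-O; Q=np.c_[P@X,P@U,P[:,2]]
        k=(abs(Q[:,0])<.02)&(Q[:,2]>.038)&(Q[:,2]<.050)&(abs(Q[:,1])<.04); print('plate top',k.sum(),np.percentile(Q[k,1],[2,50,98]) if k.any() else '')
        k=(abs(Q[:,0])<.02)&(Q[:,2]>.016)&(Q[:,2]<.040)&(abs(Q[:,1])<.04); print('plate face',k.sum(),np.percentile(Q[k,1],[2,50,90,98]) if k.any() else '')
E
```

```text
time: 31.1
position: [0.5846, 0.0693, 0.0468]
ft_force: [0.6, -0.5, -0.0]
time: 31.6
position: [0.5818, 0.1335, 0.1869]
ft_force: [0.1, 0.2, 0.0]
scene push [([0.0011, -0.0105, 0.0326], np.float64(-0.0104), 0.55)]
scene recess []
scene chamber_slide []
scene spatula [([0.1981, -0.0646, 0.0022], np.float64(-0.0506), 0.74)]
scene reagent [([0.1988, 0.2564, 0.0012], np.float64(0.2696), 0.75)]
scene beaker [([0.1358, 0.3962, 0.0032], np.float64(0.4047), 0.6)]
scene plain_slide [([-0.1071, 0.3882, -0.0023], np.float64(0.3798), 0.61)]
wrist push []
wrist recess []
wrist chamber_slide [([0.0024, -0.0017, -0.0017], np.float64(-0.0015), 0.68)]
wrist spatula [([0.2005, -0.0564, 0.0045], np.float64(-0.0423), 0.65)]
wrist reagent [([0.2022, 0.2559, 0.0013], np.float64(0.2694), 0.87)]
wrist beaker []
wrist plain_slide []
plate top 0 
plate face 0 
top push []
top recess [([0.1325, 0.3989, -0.0026], np.float64(0.4072), 0.51)]
top chamber_slide []
top spatula [([0.1976, -0.0578, 0.0004], np.float64(-0.0439), 0.48)]
top reagent [([0.1993, 0.2591, 0.0022], np.float64(0.2724), 0.57)]
top beaker [([0.1326, 0.4011, -0.0048], np.float64(0.4094), 0.48)]
top plain_slide []
```

Run:
```python
from h import *
def cloud():
    p,d=ctrl.get_image('scene'); c=cam('scene'); vv,uu=np.mgrid[180:290,160:330]; uv=np.c_[uu.ravel(),vv.ravel()]
    P=px2w('scene',uv,depth=d,c=c)-O; return np.c_[P@X,P@U,P[:,2]]*1000
Q=cloud()
print('shield edge',np.percentile(Q[(abs(Q[:,2]-84)<4)&(abs(Q[:,0])<55),1],[90,98]))
for lo,hi in((17,24),(24,32),(32,46)):
    k=(abs(Q[:,0])<38)&(Q[:,2]>lo)&(Q[:,2]<hi)&(Q[:,1]>-200)&(Q[:,1]<140); print(lo,k.sum(),np.percentile(Q[k,1],[0,2,50,95,99,100]).round(1) if k.sum() else '')
k=(Q[:,0]>44)&(Q[:,0]<64)&(Q[:,2]>14)&(Q[:,2]<30)&(Q[:,1]<0)&(Q[:,1]>-150); print('post',k.sum(),np.median(Q[k],0).round(1))
k=(Q[:,0]>20)&(Q[:,0]<46)&(Q[:,2]>12)&(Q[:,2]<24)&(abs(Q[:,1]+69)<75); print('deck side y range',np.percentile(Q[k,1],[1,50,99]).round(1),k.sum())
k=(Q[:,0]>-20)&(Q[:,0]<20)&(Q[:,2]>28)&(Q[:,2]<40)&(abs(Q[:,1]+69)<75); print('slide', k.sum(), np.percentile(Q[k],[2,50,98],axis=0).round(1))
```

```text
shield edge [-7.10603276 -2.72785764]
17 14 [-172.1 -157.2  -69.6  -15.6  -12.2  -11.3]
24 0 
32 0 
post 6 [ 51.6 -68.   23.4]
deck side y range [-138.7  -67.1    0.9] 77Traceback (most recent call last):
  File "<stdin>", line 11, in <module>
    return _quantile_unchecked(
        a, q, axis, out, overwrite_input, method, keepdims, weights)
    return _ureduce(a,
                    func=_quantile_ureduce_func,
    ...<5 lines>...
                    overwrite_input=overwrite_input,
                    method=method)
    r = func(a, **kwargs)
    result = _quantile(arr,
                       quantiles=q,
    ...<2 lines>...
                       out=out,
                       weights=wgt)
    slices_having_nans = np.isnan(arr[-1, ...])
                                  ~~~^^^^^^^^^
IndexError: index -1 is out of bounds for axis 0 with size 0
```

The outer end of the carriage reads about -12 mm under the shield, which matches the station, and the force signature showed the click. The arm is clear of everything, so I'm handing in.

```bash
python3 -c "
from bench import ctrl
print(ctrl.close_job())"
```

```text
the job is handed in; nothing more can be done
None
```

The chamber slide was laid in the recess with its tab towards the push plate, and the carriage was pushed in until the push force dropped off as it clicked into the detent; depth readings put its outer end about 12 mm under the shield as expected, I saw no sign of bumping the head or moving anything else, I couldn't see the slide again once it was under the shield, and the job was handed in at about 32 s.

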